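Proof-pull a spring gauge on the test bench

ROBOT

A 7-joint arm with a two-finger parallel gripper is mounted at the origin on the work surface. World frame = base frame: x ahead of the robot, y to its left, z up, the work surface at z = 0. Lengths are in m, angles in rad, forces in N, time in s.
With the tool pointing down it reaches from about 0.4 to 0.85 m from the base axis. Payload 4.5 kg.
Tool frame: the origin (TCP) lies where the fingers leave the gripper's body, on its centre line; the fingertips stand 64 mm ahead of it and the grasp point (between the pads) lies 45 mm ahead of it; z points along the fingers, y is the direction in which the jaws open and shut (so a half turn about z gives the same grasp; the last joint's range is limited). The gripper opens to 88 mm and grips with 3 to 60 N. Pads are 18 mm wide; open, the fingers measure 123 mm over their backs; the gripper's body (75 mm by 187 mm) begins 45 mm behind the grasp point.
Start: joints at [1.141, 0.689, -0.195, 1.565, 0.157, 0.902, -0.215], TCP at [0.28, -0.559, 0.303] pointing down, gripper open.
Joint ranges: [-3.01, 3.01], [-0.46, 2.08], [-1.47, 1.51], [0.13, 2.56], [-1, 4.14], [0.04, 2.09], [-2.66, 2.66]. Speed limits (rad/s): [2.57, 2.57, 3.14, 3.14, 3.14, 3.14, 3.14].

INTERFACE

Orientations are given as a unit quaternion [x, y, z, w].
In Python, from plant import monitor, snapshot, workorder, finder gives the robot as it stands.
- The arm moves only by the tool carry_out, never from a script. Its argument "motion" is one flat list of numbers, 6 for each row, row after row: the shift along the tool's x, y, z in cm, then the turn, a rotation vector about the tool's x, y, z in rad. In form: [x, y, z, rx, ry, rz, x, y, z, rx, ry, rz, ...]. A call has 1 to 8 rows; each row shifts and turns the commanded pose from where the row before left it, along the tool's axes as they then stand; what a row does not reach is not made up. A row lasts 1/8 s, in which the tool goes at most 62.5 mm and 10.7 degrees, less where a joint would pass 70% of its speed; a pose out of reach is approached as far as the arm can. A call with a gripper value outside its range is refused whole. "hand" is the finger opening in cm, from 0 to 8.81, set as the call begins (left out, the last holds). The fingers move at their own pace and stop on an object; "grip_force" is the grip in N (left out, the last holds). Time passes only in rows, so rows that do not move let the fingers close. It gives the time, the measured TCP pose, the force and the opening at its end, in the units of the state.
- monitor.get_state(): the state, without advancing time (a new reading comes with each control period).
- snapshot(name): name is "scene" or "top"; returns a dict with "frame" (400x640x3 uint8, red, green, blue), "range_z" (400x640 float32, m along the optical axis (not along the pixel's ray), 0 where there is no reading), "fx", "fy", "cx", "cy" (pixels), "D" ([k1, k2, p1, p2, k3] as OpenCV has them; the pictures are not rectified), "rvec" (rotation vector, rad) and "tvec" (3), from world to camera coordinates, as OpenCV has them. Camera axes: x right, y down, z forward; pixel columns grow to the right and rows downward; lengths in m; the calibration is good to about 2 mm. A picture is of the moment at which its call begins.
- workorder.finish_job(): hands the job in, once; it reports no verdict.
Trained networks look in a picture, given as the dict that the camera call returned (one of the last four; its "shot" number tells which), for a name from the list of things; names that differ only in an ending like _2 or _b are one class to them, and where a whole thing is asked for, a point or a joint stands for the part that bears it (a point fixed in the world has none). Each returns a list of dicts, best first, with "p" (0 to 1); they miss things now and then, are a little off and sometimes report something else, mostly with a low value. They report only what shows in the picture. A call takes as long as a camera call. They do not tell look-alikes from the thing itself.
- finder.masks_of(picture, thing): "pixels" (400x640 bool, what is visible of it) and "extent" ([left, top, right, bottom] in pixels, round what is visible of it).
The state is a dict: "clock": time; "q": joint angles; "qd": joint speeds; "joint_torque": joint torques, N m; "tool_pos": TCP position; "eef_rot": TCP orientation; "contact_force": force on the tool from outside, world axes, zero at the start; "moment": the same for the moment, N m; "opening": opening from 0.0 (shut) to 1.0 (fully open).
Only numpy, scipy, OpenCV 4.12 (cv2) and the standard library are available. Lean on these libraries where they do the work, as an engineer would, in place of code of your own. Each camera call takes 0.05 s, during which the arm holds its last target. There are 200 camera calls.

TASK

Couple the pull gauge to the test piece: put the coupling pin (the pin in the rack with the tall straight cylindrical grip) into the hole of the sliding carriage, with it move the carriage outwards until you feel the pin drop into the slot hidden beneath, and push it fully home. Then pull the gauge's handle straight out until its pointer bar stands between the two pairs of upright tabs, keep it there for two seconds without ever pulling it out past the far tabs, and ease it back until the spring is fully home; do not let it snap. Leave the coupling pin in its hole and the two other pins in the rack.

Things in the scene. Friction and masses are not known exactly. Their poses are not given: they have to be found in the camera images.
- fixture: pull-test fixture fixed to the bench: steel base plate 330 x 94 x 12 mm, two rails. Origin at bench level near its middle; x = direction in which the gauge is pulled out, z up. The carriage slides along x with 1.2 N of drag. Under it lies the fixed test piece, its flat top 32 mm above the bench, with one slot (23 mm along x, 13 mm wide) hidden at an unknown place along x.
- eye (a point): centre of the mouth of the vertical hole in the carriage's block (44 x 56 mm, top 70 mm above the bench). Hole 12.5 mm wide, 3 mm chamfer. The pin first lands on the test piece, 38 mm below the mouth; when the carriage has been moved 10 to 50 mm towards +x the hole is over the hidden slot and the pin goes 54 mm down, collar on the block. Axes as the fixture's.
- mark (a point): point on the carriage midway between the two pairs of upright steel tabs, on the centre line, 64 mm above the bench. The pairs are 18 mm apart (clear, along x); tabs 3 mm thick, 36 mm either side of the centre line, tops 72 mm above the bench. Axes as the fixture's; moves with the carriage.
- pointer (a point): centre of the black pointer bar on the draw rod (4 mm thick, 60 mm wide across, 64 mm above the bench). At x = -50 mm in the mark's frame when the spring is home; the spring pulls back 0.25 N per mm, so 12.5 N at the mark. The rod's travel is 70 mm.
- draw: sprung draw rod with pointer and handle (0.25 kg), sliding in the carriage along x. Its origin coincides with the fixture's origin when carriage and spring are both fully in.
- handle (a point): centre of the handle's black crossbar, 89 mm above the bench: 18 mm thick along x, 84 mm wide across, 22 mm high, free all round except for a 16 x 22 mm stem below its middle down to the rod (rod top at 55 mm). 170 mm ahead of the pointer. Take it from above with the fingers closing along x.
- rack: grey block 176 x 46 x 60 mm fixed to the bench, three vertical through holes 12.5 mm wide in a row along its x axis at -60, 0 and 60 mm. Origin at the centre of its underside.
- coupling_pin: the coupling pin, upright in one of the rack's holes, steel, about 60 g: shank 10 mm thick, 54 mm long with chamfered foot; collar 21 mm wide, 4 mm thick; straight cylindrical grip 18 mm wide, 46 mm high. Origin at the underside of the collar (60 mm above the bench in the rack), z up along the pin.
- pin_tip (a point): foot of the coupling pin's shank, 54 mm below the collar
- pin_grip (a point): middle of the coupling pin's grip, 28 mm above the underside of the collar
- ball_pin: another pin in the rack, with a 24 mm ball head, head top 35 mm above the collar's underside; leave it. Origin at the underside of its collar.
- tee_pin: another pin in the rack, with a 44 mm thin T bar as its head, 25 mm high above the collar's underside; leave it. Origin at the underside of its collar.
There are look-alikes about, which are no part of the job. Leave any green look-alike of the coupling_pin alone.

How it is judged:
By the outcome, as a careful person would: the job done as asked, in the order asked, and still so for the second after the job is handed in, with the robot touching nothing.
It also fails if it takes over 67 s, if anything falls off the work surface, if the arm or the gripper's body presses on something with over 40 N, if the wrist force passes 120 N, or if a joint passes its speed limit or range.

## Working session

There is one attempt and no reset: what is moved stays moved. The work goes in short steps, Python scripts to look and compute and a tool call to move; the robot and the scene stay as the last step left them, time stands still between calls to the robot, and variables do not carry over. Pictures are saved under pics/ and viewed, about 8 in all and at most 12, crops included, and the job is handed in when it is done.

Besides the shell and the picture viewer there is one more tool, called after "Emit:" by a JSON object that holds its "name" and its "arguments". carry_out: Moves the arm, as the interface text tells. Its arguments: {"type":"object","properties":{"motion":{"type":"array"},"hand":{"type":"number"},"grip_force":{"type":"number"}},"required":["motion"]}

```bash
mkdir -p pics; ls
cat > h.py <<'E'
import numpy as np, cv2
from scipy.spatial.transform import Rotation as R
from plant import monitor, snapshot, workorder, finder
def cam(s):
    K=np.array([[s['fx'],0,s['cx']],[0,s['fy'],s['cy']],[0,0,1.]]);return K,np.array(s['D'],float),cv2.Rodrigues(np.array(s['rvec'],float))[0],np.array(s['tvec'],float).ravel()
def cloud(s):
    K,D,Rm,t=cam(s);v,u=np.mgrid[:400,:640]
    n=cv2.undistortPoints(np.stack([u,v],-1).reshape(-1,1,2).astype(float),K,D).reshape(400,640,2)
    z=s['range_z'];c=np.dstack([n*z[...,None],z]);w=(c-t)@Rm
    w[z<=0]=np.nan;return w
def px2z(s,u,v,h):
    K,D,Rm,t=cam(s);n=cv2.undistortPoints(np.array([[[u,v]]],float),K,D).ravel()
    d=Rm.T@np.array([n[0],n[1],1]);c=-Rm.T@t;return c+d*(h-c[2])/d[2]
def proj(s,p):
    K,D,Rm,t=cam(s);return cv2.projectPoints(np.array(p,float).reshape(-1,1,3),Rm,t,K,D)[0].reshape(-1,2)
def save(s,n,crop=None,k=1):
    f=s['frame'][...,::-1]
    if crop: f=f[crop[1]:crop[3],crop[0]:crop[2]]
    cv2.imwrite('pics/'+n,cv2.resize(f,None,fx=k,fy=k,interpolation=cv2.INTER_CUBIC))
E
python3 - <<'E'
from h import *
a=snapshot('scene');b=snapshot('top')
for n,s in(('scene',a),('top',b)):
    save(s,n+'0.png',None,1.25)
    w=cloud(s);_,_,Rm,t=cam(s);print(n,'cam at',-Rm.T@t)
    for th in['fixture','draw','handle','rack','coupling_pin','ball_pin','tee_pin','eye','pointer']:
        for d in finder.masks_of(s,th)[:3]:
            p=w[d['pixels']];p=p[~np.isnan(p[:,0])]
            print(th,round(d['p'],2),d['extent'],len(p),np.median(p,0).round(3) if len(p) else'',p.max(0).round(3) if len(p) else '')
print(monitor.get_state())
E
```

```text
pics
scene cam at [ 0.90430198 -0.19449177  0.53538125]
fixture 0.81 [182.4, 149.6, 335.8, 275.8] 8580 [0.487 0.096 0.034] [0.526 0.329 0.101]
draw 0.78 [189.8, 167.3, 291.1, 242.6] 1216 [0.474 0.015 0.081] [0.519 0.203 0.101]
handle 0.79 [187.7, 165.9, 297.6, 242.3] 1410 [0.474 0.017 0.067] [0.519 0.241 0.101]
handle 0.58 [191.1, 149.7, 315.5, 242.2] 3990 [0.477 0.134 0.056] [0.519 0.289 0.101]
rack 0.76 [298.3, 190.1, 381.6, 277.3] 3092 [0.638 0.144 0.053] [0.651 0.261 0.061]
rack 0.57 [193.5, 166.1, 296.2, 242.8] 1401 [0.474 0.017 0.068] [0.519 0.209 0.101]
coupling_pin 0.92 [390.0, 163.2, 406.4, 204.6] 351 [0.641 0.303 0.072] [0.649 0.371 0.104]
coupling_pin 0.8 [377.2, 212.1, 390.9, 261.5] 417 [0.698 0.181 0.074] [0.705 0.194 0.105]
coupling_pin 0.55 [357.1, 172.3, 370.8, 202.6] 324 [0.619 0.226 0.085] [0.626 0.353 0.11 ]
ball_pin 0.71 [335.7, 202.4, 348.9, 222.5] 237 [0.624 0.166 0.084] [0.633 0.182 0.095]
ball_pin 0.32 [359.5, 172.8, 369.0, 201.7] 232 [0.62  0.225 0.089] [0.626 0.236 0.11 ]
tee_pin 0.8 [314.8, 219.6, 326.1, 244.4] 207 [0.63  0.109 0.081] [0.636 0.13  0.086]
te
[... 1589 characters left out ...]
.18  0.096]
{'clock': 1.0, 'q': array([ 1.14078564,  0.689069  , -0.19462775,  1.5652833 ,  0.1573082 ,
        0.90251825, -0.21513973]), 'qd': array([ 0.00090463,  0.00038932, -0.00134315,  0.00039244,  0.00029849,
       -0.00079098,  0.00078749]), 'joint_torque': array([ 9.41080361e-04, -5.27509904e+01, -1.26772631e+00, -1.53750533e+01,
       -5.21601259e-02, -9.24797969e-04,  1.01509917e-05]), 'tool_pos': array([ 0.27964252, -0.55897521,  0.30276725]), 'eef_rot': array([9.73229438e-01, 2.29835720e-01, 2.20224146e-05, 4.98878934e-05]), 'contact_force': array([-0.24292716,  0.21900023,  0.31986384]), 'moment': array([ 0.04139721, -0.01982153, -0.05705721]), 'opening': 1.0032136227180828}
```

View pics/scene0.png

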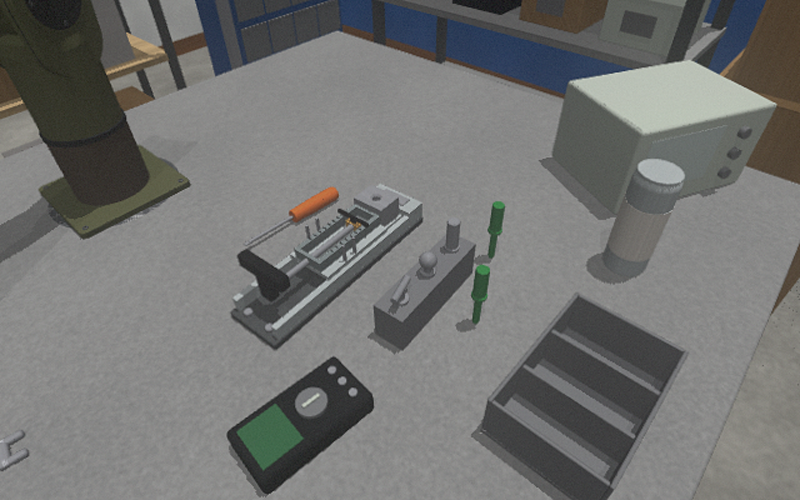

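View pics/top0.png

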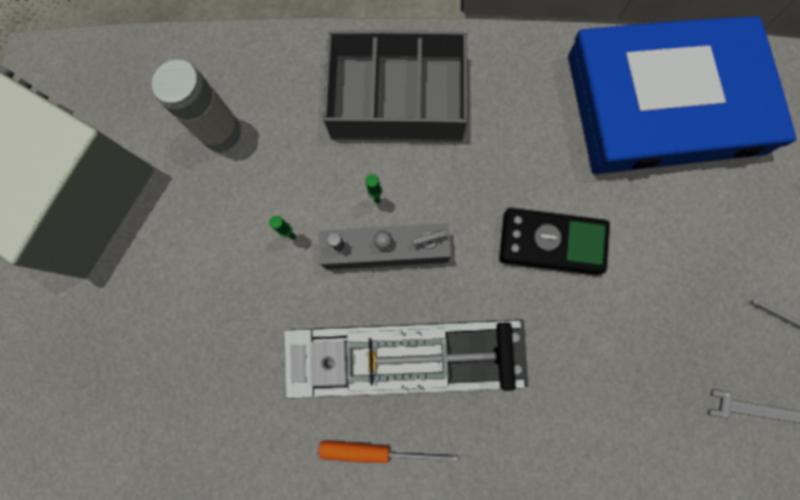

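The scene shows the fixture pulling towards -y (handle at right of the top view). The coupling pin is the leftmost in the rack, at about (268,192) in top pixels, and the two green look-alikes stand behind the rack. Next I measure the geometry.

Run:
```python
from h import *
s=snapshot('top');w=cloud(s)
def rect(m,n):
    p=w[m][:,:2].astype(np.float32)
    c,sz,a=cv2.minAreaRect(p*1000);print(n,len(p),'minrect',np.round(c,1),np.round(sz,1),round(a,2),'mean',(p.mean(0)*1000).round(1));return p
X,Y,Z=w[...,0],w[...,1],w[...,2]
fx=(X>.38)&(X<.56)&(Y>-.06)&(Y<.33)
h=fx&(Z>.094)&(Z<.106)&(Y<.1); rect(h,'handle'); print('handle z',np.nanmedian(Z[h]))
p=w[fx&(Z>.02)&(Z<.085)]; 
b=fx&(Z>.066)&(Z<.075)&(Y>.2); q=rect(b,'block top');print(np.nanmedian(Z[b]),np.nanmin(Y[b]),np.nanmax(Y[b]))
r=(X>.56)&(X<.68)&(Z>.055)&(Z<.064)&(Y>.05)&(Y<.3);rect(r,'rack top')
for n,y0,y1 in(('coup',.2,.27),('ball',.14,.2),('tee',.08,.135)):
    m=(X>.57)&(X<.66)&(Z>(.098 if n=='coup' else .075))&(Y>y0)&(Y<y1);rect(m,n);print(np.nanmedian(Z[m]))
base=fx&(Z>.005)&(Z<.05);rect(base,'base')
save(s,'fix.png',(215,235,435,335),3.6)
a=snapshot('scene');w=cloud(a);X,Y,Z=w[...,0],w[...,1],w[...,2]
h=(X>.38)&(X<.56)&(Y<.1)&(Y>-.06)&(Z>.094)&(Z<.106);rect(h,'handle scene')
m=(X>.57)&(X<.66)&(Z>.1)&(Y>.2)&(Y<.26)&(Z<.12);rect(m,'coup scene')
r=(X>.56)&(X<.68)&(Z>.055)&(Z<.064)&(Y>.05)&(Y<.3);rect(r,'rack top scene')
```

```text
handle 622 minrect [475.8  11.8] [82.7 18.5] 2.98 mean [475.5  12.4]
handle z 0.09893467182801437
block top 870 minrect [461.3 236.2] [54.4 42.9] 2.13 mean [461.1 235.9]
0.06907986563821732 0.21370324262803794 0.2583181521111712
rack top 2372 minrect [620.6 189.8] [ 56.6 219. ] 1.0 mean [619.9 170.1]
coup 111 minrect [615.6 229.1] [16.6 16.6] 48.35 mean [615.3 228.6]
0.10892052248897688
ball 169 minrect [620.1 169.1] [21.3 22.9] 3.98 mean [619.6 168.9]
0.09080860518899657
tee 168 minrect [625.8 109.6] [10.1 43.9] 18.5 mean [625.2 109.5]
0.08345206429091506
base 7096 minrect [468.7 134.4] [ 93.2 330.7] 3.64 mean [469.1 136.7]
handle scene 443 minrect [476.2  12.9] [83.9 17.6] 4.64 mean [479.3  12.4]
coup scene 90 minrect [616.6 230. ] [15.3 18.5] 38.89 mean [617.8 228.4]
rack top scene 1738 minrect [620.7 190.8] [ 53.1 217. ] 2.14 mean [626.1 160.2]
```

View pics/fix.png

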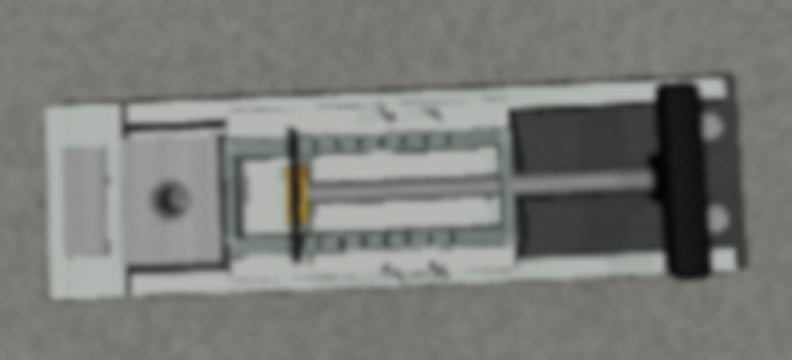

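Emit:
{"name": "carry_out", "arguments": {"motion": [0, 0, 0, 0, 0, 0.1333, 0, 0, 0, 0, 0, 0.1333, 0, 0, 0, 0, 0, 0.1334, 2.4, -4.8, 0, 0, 0, 0, 2.4, -4.8, 0, 0, 0, 0, 2.4, -4.8, 0, 0, 0, 0, 2.4, -4.8, 0, 0, 0, 0, 2.4, -4.8, 0, 0, 0, 0], "hand": 5, "grip_force": 25}}

```text
clock: 2.1
tool_pos: [0.3848, -0.3103, 0.303]
eef_rot: [0.999, 0.032, 0.0, 0.0]
contact_force: [0.6, 0.5, -0.4]
opening: 0.566
```

Emit:
{"name": "carry_out", "arguments": {"motion": [2.4, -4.8, 0, 0, 0, 0, 2.4, -4.8, 0, 0, 0, 0, 2.4, -4.8, 0, 0, 0, 0, 2.4, -4.8, 0, 0, 0, 0, 2.4, -4.8, 0, 0, 0, 0, 2.4, -4.8, 0, 0, 0, 0, 2.4, -4.8, 0, 0, 0, 0, 2.4, -4.8, 0, 0, 0, 0]}}

```text
clock: 3.1
tool_pos: [0.5518, 0.0854, 0.3029]
eef_rot: [0.999, 0.032, 0.0, 0.0]
contact_force: [0.8, -0.4, 0.8]
opening: 0.568
```

```bash
cat >> h.py <<'E'
F=np.array([np.sin(np.radians(3.65)),-np.cos(np.radians(3.65))])
def go(target,yaw=None):
    s=monitor.get_state();r=R.from_quat(s['eef_rot']);p=np.array(s['tool_pos'])
    want=R.from_matrix(np.array([[-F[1],F[0],0],[F[0],F[1],0],[0,0,-1]]).T)
    print('t',round(s['clock'],2),'pos',p.round(4),'f',np.round(s['contact_force'],2),'open',round(s['opening']*8.8,2))
    print('turn',(r.inv()*want).as_rotvec().round(4),'shift cm (after turn)',(want.inv().apply(np.array(target)-p)*100).round(2))
E
python3 -c "
from h import *
go([.6158,.229,.2])"
```

```text
t 3.1 pos [0.5518 0.0854 0.3029] f [ 0.77 -0.41  0.82] open 4.99
turn [ 0.0001 -0.0006  0.0002] shift cm (after turn) [  7.3  -13.92  10.29]
```

Emit:
{"name": "carry_out", "arguments": {"motion": [2.4, -4.6, 1, 0, 0, 0, 2.4, -4.6, 1, 0, 0, 0, 2.4, -4.6, 1, 0, 0, 0, 0, 0, 2.5, 0, 0, 0, 0, 0, 2.5, 0, 0, 0, 0, 0, 0, 0, 0, 0, 0, 0, 0, 0, 0, 0]}}

```text
clock: 3.98
tool_pos: [0.6148, 0.226, 0.2237]
eef_rot: [0.999, 0.032, 0.001, -0.0]
contact_force: [-0.1, -0.5, 0.0]
opening: 0.568
```

Run:
```python
from h import *
go([.6158,.229,.135])
s=snapshot('scene');save(s,'near.png',(280,100,440,260),4);w=cloud(s);X,Y,Z=w[...,0],w[...,1],w[...,2]
m=(X>.57)&(X<.66)&(Z>.07)&(Y>.2)&(Y<.26)&(Z<.12);p=w[m];print(len(p),p.mean(0),p.min(0),p.max(0))
```

```text
t 3.98 pos [0.6148 0.226  0.2237] f [-0.08 -0.54  0.03] open 5.0
turn [-0.0004 -0.0014 -0.0001] shift cm (after turn) [ 0.12 -0.29  8.87]
225 [0.61899083 0.22668926 0.09411721] [0.60806572 0.22081267 0.0705216 ] [0.62548531 0.23928605 0.11170275]
```

View pics/near.png

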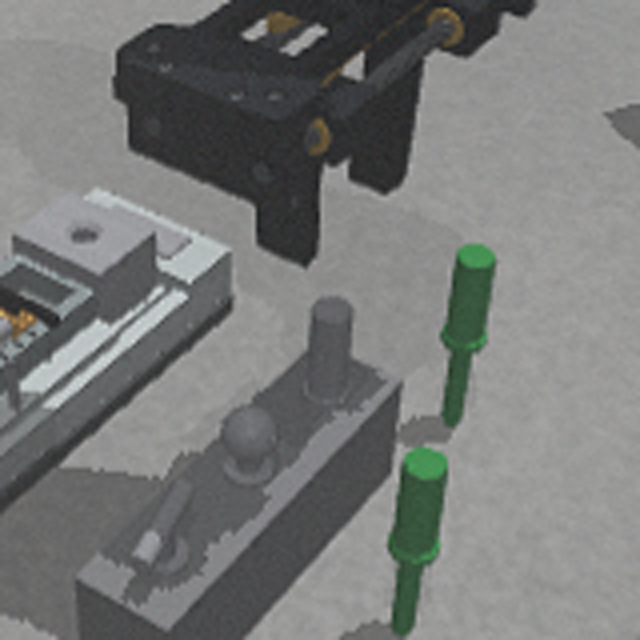

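The open jaws straddle the plain grey cylinder pin (crop about (330,345)), clear of the green pins. I descend and grip.

Emit:
{"name": "carry_out", "arguments": {"motion": [0.1, -0.3, 2.2, 0, 0, 0, 0, 0, 2.2, 0, 0, 0, 0, 0, 2.2, 0, 0, 0, 0, 0, 2.2, 0, 0, 0, 0, 0, 0, 0, 0, 0, 0, 0, 0, 0, 0, 0]}}

```text
clock: 4.78
tool_pos: [0.616, 0.2292, 0.1362]
eef_rot: [0.999, 0.032, 0.001, -0.0]
contact_force: [0.3, 0.5, -0.2]
opening: 0.565
```

Emit:
{"name": "carry_out", "arguments": {"motion": [0, 0, 0, 0, 0, 0, 0, 0, 0, 0, 0, 0, 0, 0, 0, 0, 0, 0, 0, 0, 0, 0, 0, 0, 0, 0, 0, 0, 0, 0, 0, 0, 0, 0, 0, 0], "hand": 0, "grip_force": 30}}

```text
clock: 5.52
tool_pos: [0.6152, 0.2291, 0.1349]
eef_rot: [0.999, 0.032, 0.0, -0.0]
contact_force: [-1.0, 0.4, 2.1]
opening: 0.192
```

Emit:
{"name": "carry_out", "arguments": {"motion": [0, 0, -1, 0, 0, 0, 0, 0, -2, 0, 0, 0, 0, 0, -2, 0, 0, 0, 0, 0, -2, 0, 0, 0, 0, 0, -2, 0, 0, 0, 0, 0, 0, 0, 0, 0, 0, 0, 0, 0, 0, 0]}}

```text
clock: 6.4
tool_pos: [0.6147, 0.2289, 0.2247]
eef_rot: [0.999, 0.032, -0.0, 0.0]
contact_force: [0.5, -0.3, -0.7]
opening: 0.194
```

Run:
```python
from h import *
s=snapshot('top');p=px2z(s,262.5,290.6,.07);print('eye px',p)
go([.4615,.2365,.225])
```

```text
eye px [0.46043412 0.2350606  0.07      ]
t 6.45 pos [0.6146 0.2288 0.2242] f [-0.57 -0.63 -1.43] open 1.74
turn [0.0005 0.0012 0.0002] shift cm (after turn) [-15.23  -1.74  -0.08]
```

Emit:
{"name": "carry_out", "arguments": {"motion": [-3.8, -0.45, 0, 0, 0, 0, -3.8, -0.45, 0, 0, 0, 0, -3.8, -0.45, 0, 0, 0, 0, -3.8, -0.4, 0, 0, 0, 0, 0, 0, 1, 0, 0, 0, 0, 0, 1, 0, 0, 0, 0, 0, 0, 0, 0, 0, 0, 0, 0, 0, 0, 0]}}

```text
clock: 7.45
tool_pos: [0.4631, 0.2366, 0.2044]
eef_rot: [1.0, 0.031, 0.0, 0.0]
contact_force: [0.6, 0.0, 0.1]
opening: 0.194
```

Run:
```python
from h import *
go([.4615,.2365,.225])
s=snapshot('scene');save(s,'eye.png',(230,110,350,210),6.5)
p=monitor.get_state()['tool_pos']
q=proj(s,[[.461,.236,.07],[p[0],p[1],p[2]-.045-.084]]);print('eye exp, tip exp in crop',((q-[230,110])*6.5).round(0))
```

```text
t 7.45 pos [0.4631 0.2366 0.2044] f [0.62 0.04 0.1 ] open 1.71
turn [ 0.0002 -0.0005 -0.0009] shift cm (after turn) [-0.16 -0.   -2.06]
eye exp, tip exp in crop [[452. 310.]
 [457. 297.]]
```

View pics/eye.png

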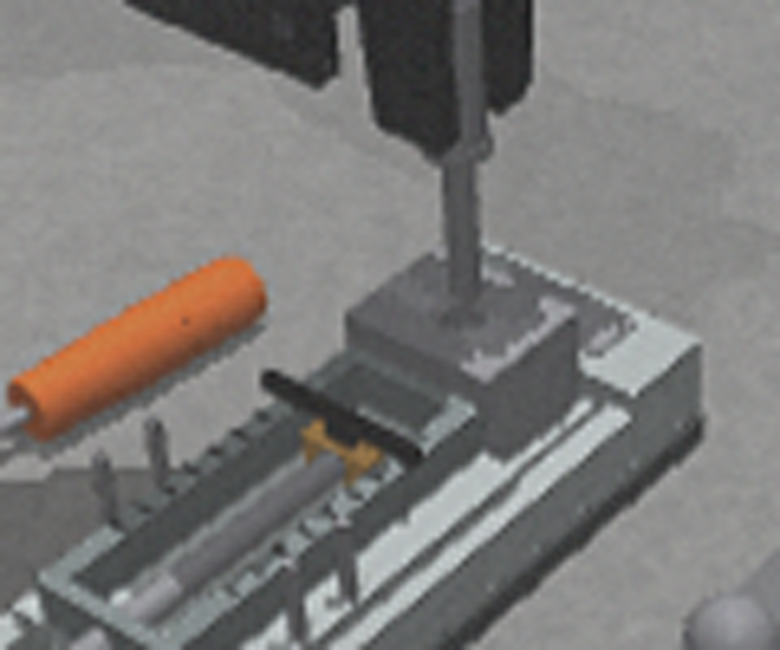

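Pin foot at crop (463,300) is just above the hole at about (460,318). The offset is within the chamfer capture, so I lower it carefully.

Emit:
{"name": "carry_out", "arguments": {"motion": [-0.2, 0, 0, 0, 0, 0, 0, 0, 0.5, 0, 0, 0, 0, 0, 0.5, 0, 0, 0, 0, 0, 0.5, 0, 0, 0, 0, 0, 0, 0, 0, 0]}}

```text
clock: 8.12
tool_pos: [0.46, 0.2366, 0.1892]
eef_rot: [0.999, 0.032, -0.0, 0.0]
contact_force: [-0.8, 0.4, -0.7]
opening: 0.191
```

Emit:
{"name": "carry_out", "arguments": {"motion": [0, 0, 0.8, 0, 0, 0, 0, 0, 0.8, 0, 0, 0, 0, 0, 0.7, 0, 0, 0, 0, 0, 0.3, 0, 0, 0, 0, 0, 0.2, 0, 0, 0, 0, 0, 0, 0, 0, 0]}}

```text
clock: 8.88
tool_pos: [0.4603, 0.2366, 0.1617]
eef_rot: [0.999, 0.032, 0.0, 0.0]
contact_force: [0.2, -0.2, 0.6]
opening: 0.194
```

Emit:
{"name": "carry_out", "arguments": {"motion": [0, 0, 0.15, 0, 0, 0, 0, 0, 0.15, 0, 0, 0, 0, 0, 0, 0, 0, 0]}}

```text
clock: 9.25
tool_pos: [0.4614, 0.237, 0.1604]
eef_rot: [0.999, 0.032, 0.002, -0.001]
contact_force: [-0.7, 0.2, 14.8]
opening: 0.191
```

Emit:
{"name": "carry_out", "arguments": {"motion": [0, 0, -0.1, 0, 0, 0, 0, 0.4, 0, 0, 0, 0, 0, 0.4, 0, 0, 0, 0, 0, 0, 0, 0, 0, 0]}}

```text
clock: 9.75
tool_pos: [0.4613, 0.2307, 0.1606]
eef_rot: [0.999, 0.033, 0.001, -0.002]
contact_force: [-1.7, 3.0, 7.3]
opening: 0.19
```

Emit:
{"name": "carry_out", "arguments": {"motion": [0, 0.4, 0, 0, 0, 0, 0, 0, 0, 0, 0, 0]}}

```text
clock: 10.0
tool_pos: [0.4616, 0.2269, 0.1607]
eef_rot: [0.999, 0.033, 0.001, -0.002]
contact_force: [-0.8, 3.9, 6.6]
opening: 0.197
```

Emit:
{"name": "carry_out", "arguments": {"motion": [0, 0.4, 0, 0, 0, 0, 0, 0, 0, 0, 0, 0]}}

```text
clock: 10.25
tool_pos: [0.4619, 0.2229, 0.1606]
eef_rot: [0.999, 0.033, 0.001, -0.002]
contact_force: [-1.1, 3.8, 6.9]
opening: 0.195
```

Emit:
{"name": "carry_out", "arguments": {"motion": [0, 0.4, 0, 0, 0, 0, 0, 0, 0, 0, 0, 0]}}

```text
clock: 10.5
tool_pos: [0.4621, 0.2182, 0.1604]
eef_rot: [0.999, 0.032, 0.001, -0.001]
contact_force: [-0.0, 3.8, 4.9]
opening: 0.192
```

Emit:
{"name": "carry_out", "arguments": {"motion": [0, 0.4, 0, 0, 0, 0, 0, 0, 0, 0, 0, 0]}}

```text
clock: 10.75
tool_pos: [0.4617, 0.2115, 0.1594]
eef_rot: [1.0, 0.031, -0.0, 0.001]
contact_force: [0.3, -0.2, -1.4]
opening: 0.193
```

Emit:
{"name": "carry_out", "arguments": {"motion": [0, 0.4, 0, 0, 0, 0, 0, 0, 0, 0, 0, 0]}}

```text
clock: 11.0
tool_pos: [0.4619, 0.2076, 0.1594]
eef_rot: [1.0, 0.031, -0.0, 0.001]
contact_force: [-0.0, -0.1, -0.8]
opening: 0.189
```

Emit:
{"name": "carry_out", "arguments": {"motion": [0, 0, 0.3, 0, 0, 0, 0, 0, 0.4, 0, 0, 0, 0, 0, 0.4, 0, 0, 0, 0, 0, 0.3, 0, 0, 0, 0, 0, 0, 0, 0, 0]}}

```text
clock: 11.62
tool_pos: [0.4619, 0.2086, 0.1454]
eef_rot: [0.999, 0.032, -0.0, 0.0]
contact_force: [-0.4, 0.4, -0.7]
opening: 0.193
```

Emit:
{"name": "carry_out", "arguments": {"motion": [0, 0, 0.15, 0, 0, 0, 0, 0, 0.15, 0, 0, 0, 0, 0, 0, 0, 0, 0]}}

```text
clock: 12.0
tool_pos: [0.4621, 0.2087, 0.1446]
eef_rot: [0.999, 0.032, 0.001, -0.0]
contact_force: [-3.2, -0.9, 18.5]
opening: 0.191
```

Emit:
{"name": "carry_out", "arguments": {"motion": [0, 0, -0.15, 0, 0, 0, 0, 0, 0, 0, 0, 0, 0, 0, 0, 0, 0, 0, 0, 0, 0, 0, 0, 0, 0, 0, 0, 0, 0, 0], "hand": 5}}

```text
clock: 12.62
tool_pos: [0.462, 0.2087, 0.144]
eef_rot: [0.999, 0.032, -0.0, 0.0]
contact_force: [0.4, 0.6, 0.4]
opening: 0.568
```

Emit:
{"name": "carry_out", "arguments": {"motion": [0, 0, -1, 0, 0, 0, 0, 0, -2, 0, 0, 0, 0, 0, -2, 0, 0, 0, 0, 0, -2, 0, 0, 0, 0, 0, -1, 0, 0, 0, 0, 0, 0, 0, 0, 0]}}

```text
clock: 13.38
tool_pos: [0.4623, 0.2088, 0.2249]
eef_rot: [0.999, 0.032, 0.001, -0.0]
contact_force: [0.1, 0.0, -0.2]
opening: 0.566
```

Emit:
{"name": "carry_out", "arguments": {"motion": [0, 4, 0, 0, 0, 0, 0, 4, 0, 0, 0, 0, 0, 4, 0, 0, 0, 0, 0, 4, 0, 0, 0, 0, 0, 4, 0, 0, 0, 0, 0, 0, 0, 0, 0, 0, 0, 0, 0, 0, 0, 0]}}

```text
clock: 14.25
tool_pos: [0.4746, 0.0099, 0.2237]
eef_rot: [0.999, 0.032, -0.0, -0.0]
contact_force: [0.5, 0.7, -0.2]
opening: 0.571
```

Run:
```python
from h import *
s=snapshot('scene');save(s,'home.png',(180,100,360,250),4.4);w=cloud(s);X,Y,Z=w[...,0],w[...,1],w[...,2]
for n,m in(('handle',(X>.38)&(X<.56)&(Y<.05)&(Y>-.09)&(Z>.094)&(Z<.106)),('pin',(X>.43)&(X<.5)&(Y<.25)&(Y>.17)&(Z>.08)&(Z<.13))):
    p=w[m]*1000
    if len(p): print(n,len(p),p.mean(0).round(1),p.max(0).round(1),np.round(cv2.minAreaRect(p[:,:2].astype(np.float32)),1) if 0 else cv2.minAreaRect(p[:,:2].astype(np.float32)))
go([.4776,-.016,.142])
t=snapshot('top');w=cloud(t);X,Y,Z=w[...,0],w[...,1],w[...,2]
m=(X>.43)&(X<.5)&(Y<.25)&(Y>.17)&(Z>.1)&(Z<.13);p=w[m]*1000;print('pin top',len(p),p.mean(0).round(1) if len(p) else'')
```

```text
handle 468 [482.1 -16.1  98.3] [520.2  -4.4 101.4] ((478.2760314941406, -15.554508209228516), (83.49925231933594, 18.088394165039062), 3.902773380279541)
pin 201 [466.9 206.6 103.6] [472.9 218.5 119.8] ((464.5833435058594, 209.41954040527344), (18.178974151611328, 16.823192596435547), 80.45648193359375)
t 14.3 pos [0.4746 0.0104 0.2238] f [ 0.55  0.98 -0.2 ] open 5.0
turn [-0.0009  0.0006  0.002 ] shift cm (after turn) [0.13 2.66 8.18]
pin top 131 [462.9 207.4 117.6]
```

View pics/home.png

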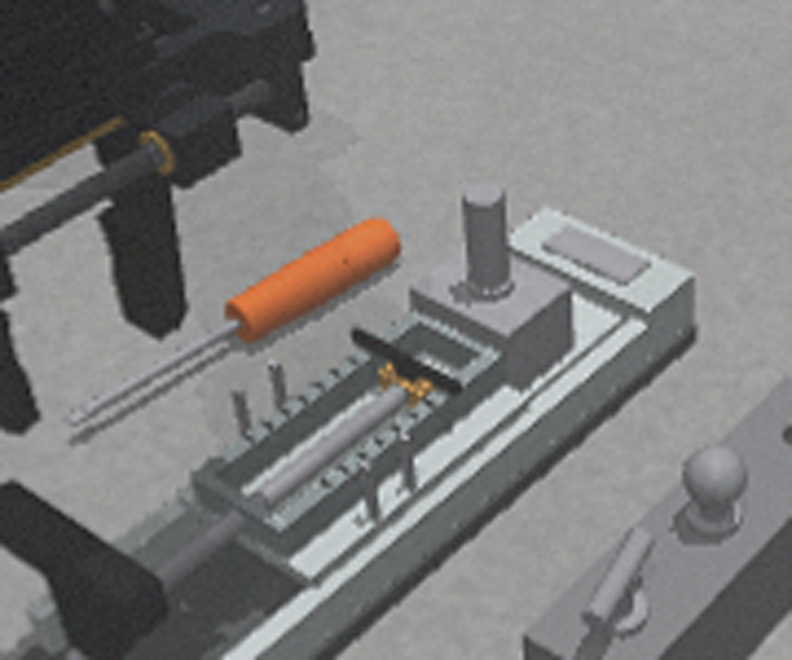

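The pin is fully home, with its collar on the block at crop (490,285), and the pointer is still at the spring-home position. Next I take the handle.

Emit:
{"name": "carry_out", "arguments": {"motion": [0.15, 2.6, 0, 0, 0, 0, 0, 0, 2, 0, 0, 0, 0, 0, 2, 0, 0, 0, 0, 0, 2, 0, 0, 0, 0, 0, 2.2, 0, 0, 0, 0, 0, 0, 0, 0, 0, 0, 0, 0, 0, 0, 0]}}

```text
clock: 15.22
tool_pos: [0.4782, -0.016, 0.1427]
eef_rot: [0.999, 0.033, 0.0, -0.0]
contact_force: [0.1, -0.0, 0.6]
opening: 0.57
```

Emit:
{"name": "carry_out", "arguments": {"motion": [0, 0, 0, 0, 0, 0, 0, 0, 0, 0, 0, 0, 0, 0, 0, 0, 0, 0, 0, 0, 0, 0, 0, 0, 0, 0, 0, 0, 0, 0], "hand": 0, "grip_force": 40}}

```text
clock: 15.85
tool_pos: [0.4781, -0.0168, 0.1424]
eef_rot: [0.999, 0.032, 0.0, 0.0]
contact_force: [-0.4, 0.3, 3.6]
opening: 0.2
```

Emit:
{"name": "carry_out", "arguments": {"motion": [0, 0.2, 0, 0, 0, 0, 0, 0.5, 0, 0, 0, 0, 0, 0.5, 0, 0, 0, 0, 0, 0.5, 0, 0, 0, 0, 0, 0.5, 0, 0, 0, 0, 0, 0.5, 0, 0, 0, 0, 0, 0.3, 0, 0, 0, 0, 0, 0, 0, 0, 0, 0]}}

```text
clock: 16.85
tool_pos: [0.48, -0.0453, 0.1424]
eef_rot: [0.999, 0.033, 0.0, -0.001]
contact_force: [-0.9, 5.6, 6.2]
opening: 0.202
```

Emit:
{"name": "carry_out", "arguments": {"motion": [0, 0.3, 0, 0, 0, 0, 0, 0.4, 0, 0, 0, 0, 0, 0.3, 0, 0, 0, 0, 0, 0, 0, 0, 0, 0, 0, 0, 0, 0, 0, 0]}}

```text
clock: 17.48
tool_pos: [0.4806, -0.0542, 0.1424]
eef_rot: [0.999, 0.033, 0.0, -0.002]
contact_force: [-1.0, 7.4, 5.4]
opening: 0.2
```

Run:
```python
from h import *
go([.4775,-.0158,.142])
s=snapshot('scene');save(s,'pull.png',(180,130,300,230),6.5)
w=cloud(s);X,Y,Z=w[...,0],w[...,1],w[...,2]
p=w[(X>.43)&(X<.5)&(Y<.25)&(Y>.16)&(Z>.08)&(Z<.13)]*1000;print('pin',cv2.minAreaRect(p[:,:2].astype(np.float32)))
```

```text
t 17.48 pos [ 0.4806 -0.0542  0.1424] f [-0.98  7.45  5.4 ] open 1.76
turn [-0.0033 -0.0005  0.0029] shift cm (after turn) [-0.06 -3.85  0.04]
pin ((464.9065856933594, 199.40907287597656), (17.71126937866211, 16.951969146728516), 18.127487182617188)
```

View pics/pull.png

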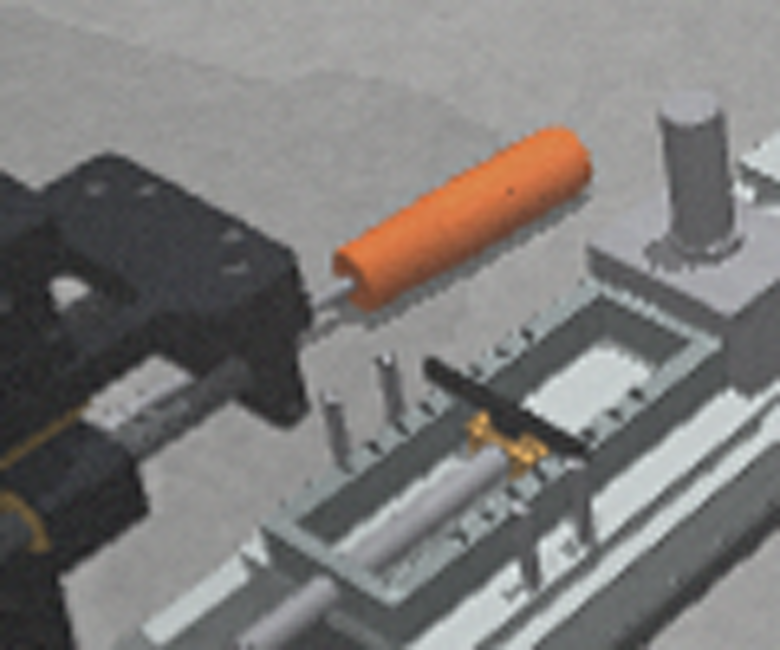

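The carriage took up about 10 mm of slot play, so the spring is drawn about 29 mm (7.4 N). The pointer bar, at crop (505,405), is still before the inner tabs. It needs about 21 mm more.

Emit:
{"name": "carry_out", "arguments": {"motion": [0, 0.4, 0, 0, 0, 0, 0, 0.4, 0, 0, 0, 0, 0, 0.4, 0, 0, 0, 0, 0, 0.4, 0, 0, 0, 0, 0, 0.4, 0, 0, 0, 0, 0, 0, 0, 0, 0, 0, 0, 0, 0, 0, 0, 0]}}

```text
clock: 18.4
tool_pos: [0.4818, -0.0723, 0.1423]
eef_rot: [0.999, 0.034, 0.0, -0.003]
contact_force: [-0.6, 11.2, 7.4]
opening: 0.201
```

Run:
```python
from h import *
go([.4775,-.0158,.142])
s=snapshot('scene');save(s,'pull2.png',(180,130,300,230),6.5)
w=cloud(s);X,Y,Z=w[...,0],w[...,1],w[...,2]
p=w[(X>.43)&(X<.5)&(Y<.25)&(Y>.16)&(Z>.08)&(Z<.13)]*1000;print('pin',cv2.minAreaRect(p[:,:2].astype(np.float32)))
```

```text
t 18.4 pos [ 0.4818 -0.0723  0.1423] f [-0.59 11.24  7.4 ] open 1.77
turn [-0.0056 -0.0003  0.0048] shift cm (after turn) [-0.07 -5.66  0.03]
pin ((465.2676086425781, 198.7318878173828), (18.477434158325195, 16.175312042236328), 41.15038299560547)
```

View pics/pull2.png

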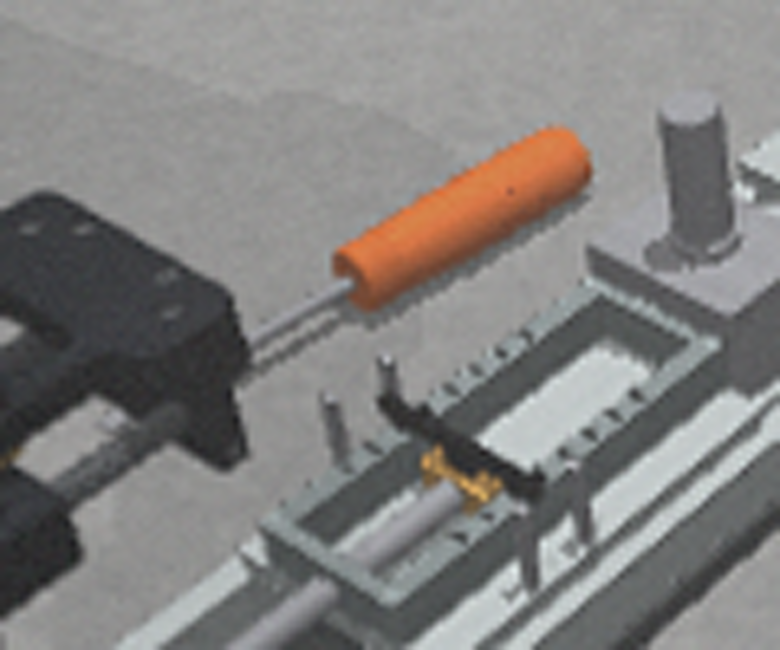

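Both measures, force and picture, put the pointer about 4 mm short of the centre between the tabs. I pull 4 mm more and hold.

Emit:
{"name": "carry_out", "arguments": {"motion": [0, 0.2, 0, 0, 0, 0, 0, 0.2, 0, 0, 0, 0, 0, 0, 0, 0, 0, 0]}}

```text
clock: 18.82
tool_pos: [0.482, -0.0759, 0.1423]
eef_rot: [0.999, 0.034, 0.0, -0.003]
contact_force: [-1.1, 12.3, 6.6]
opening: 0.199
```

Run:
```python
from h import *
go([.4775,-.0158,.142])
s=snapshot('scene');save(s,'pull3.png',(210,160,290,230),8)
```

```text
t 18.82 pos [ 0.482  -0.0759  0.1423] f [-1.05 12.34  6.63] open 1.75
turn [-0.006  -0.0002  0.0051] shift cm (after turn) [-0.07 -6.03  0.03]
```

View pics/pull3.png

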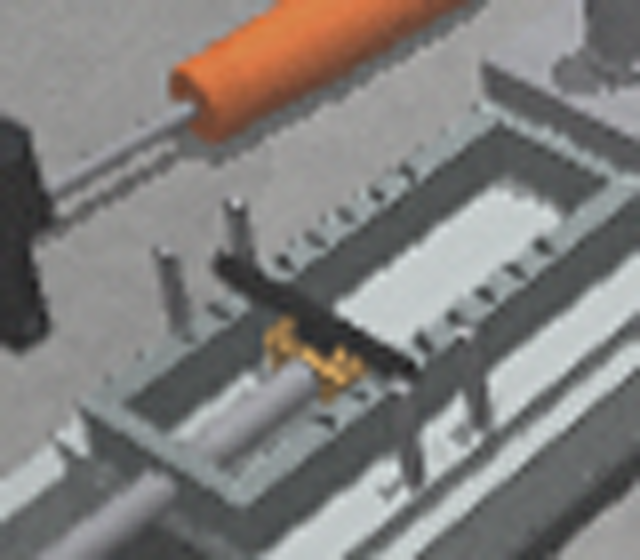

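The pointer bar, with ends at (225,265) and (412,365), is within about 1 mm of the centre between the tab pairs, at 12.3 N. I hold here for over 2 s.

Emit:
{"name": "carry_out", "arguments": {"motion": [0, 0, 0, 0, 0, 0, 0, 0, 0, 0, 0, 0, 0, 0, 0, 0, 0, 0, 0, 0, 0, 0, 0, 0, 0, 0, 0, 0, 0, 0, 0, 0, 0, 0, 0, 0, 0, 0, 0, 0, 0, 0, 0, 0, 0, 0, 0, 0]}}

```text
clock: 19.88
tool_pos: [0.482, -0.0758, 0.1423]
eef_rot: [0.999, 0.034, -0.0, -0.003]
contact_force: [-1.4, 13.0, 6.7]
opening: 0.201
```

Emit:
{"name": "carry_out", "arguments": {"motion": [0, 0, 0, 0, 0, 0, 0, 0, 0, 0, 0, 0, 0, 0, 0, 0, 0, 0, 0, 0, 0, 0, 0, 0, 0, 0, 0, 0, 0, 0, 0, 0, 0, 0, 0, 0, 0, 0, 0, 0, 0, 0, 0, 0, 0, 0, 0, 0]}}

```text
clock: 20.88
tool_pos: [0.482, -0.0758, 0.1423]
eef_rot: [0.999, 0.034, 0.0, -0.003]
contact_force: [-1.6, 13.0, 7.1]
opening: 0.198
```

Emit:
{"name": "carry_out", "arguments": {"motion": [0, 0, 0, 0, 0, 0, 0, 0, 0, 0, 0, 0, 0, 0, 0, 0, 0, 0, 0, 0, 0, 0, 0, 0, 0, 0, 0, 0, 0, 0, 0, 0, 0, 0, 0, 0]}}

```text
clock: 21.62
tool_pos: [0.482, -0.0759, 0.1423]
eef_rot: [0.999, 0.034, -0.0, -0.003]
contact_force: [-0.1, 12.6, 5.3]
opening: 0.198
```

Emit:
{"name": "carry_out", "arguments": {"motion": [0, -0.2, 0, 0, 0, 0, 0, -0.4, 0, 0, 0, 0, 0, -0.5, 0, 0, 0, 0, 0, -0.5, 0, 0, 0, 0, 0, -0.5, 0, 0, 0, 0, 0, -0.5, 0, 0, 0, 0, 0, -0.5, 0, 0, 0, 0, 0, -0.4, 0, 0, 0, 0]}}

```text
clock: 22.62
tool_pos: [0.4799, -0.0437, 0.1424]
eef_rot: [0.999, 0.033, 0.0, -0.001]
contact_force: [-1.1, 5.1, 5.7]
opening: 0.203
```

Emit:
{"name": "carry_out", "arguments": {"motion": [0, -0.3, 0, 0, 0, 0, 0, -0.3, 0, 0, 0, 0, 0, -0.2, 0, 0, 0, 0, 0, -0.2, 0, 0, 0, 0, 0, 0, 0, 0, 0, 0, 0, 0, 0, 0, 0, 0]}}

```text
clock: 23.38
tool_pos: [0.4793, -0.0349, 0.1424]
eef_rot: [0.999, 0.032, 0.0, -0.001]
contact_force: [-1.1, 1.9, 5.9]
opening: 0.205
```

Emit:
{"name": "carry_out", "arguments": {"motion": [0, -0.2, 0, 0, 0, 0, 0, -0.2, 0, 0, 0, 0, 0, -0.2, 0, 0, 0, 0, 0, -0.1, 0, 0, 0, 0, 0, 0, 0, 0, 0, 0]}}

```text
clock: 24.0
tool_pos: [0.4789, -0.0285, 0.1424]
eef_rot: [0.999, 0.032, 0.0, -0.0]
contact_force: [-0.9, 1.9, 4.4]
opening: 0.198
```

Emit:
{"name": "carry_out", "arguments": {"motion": [0, -0.1, 0, 0, 0, 0, 0, -0.1, 0, 0, 0, 0, 0, 0, 0, 0, 0, 0, 0, 0, 0, 0, 0, 0]}}

```text
clock: 24.5
tool_pos: [0.4787, -0.0267, 0.1424]
eef_rot: [0.999, 0.032, 0.0, -0.0]
contact_force: [-0.2, 1.0, 5.1]
opening: 0.206
```

Emit:
{"name": "carry_out", "arguments": {"motion": [0, -0.1, 0, 0, 0, 0, 0, -0.1, 0, 0, 0, 0, 0, 0, 0, 0, 0, 0, 0, 0, 0, 0, 0, 0]}}

```text
clock: 25.0
tool_pos: [0.4786, -0.0249, 0.1424]
eef_rot: [0.999, 0.032, 0.0, 0.0]
contact_force: [-0.8, 0.1, 5.2]
opening: 0.199
```

Emit:
{"name": "carry_out", "arguments": {"motion": [0, -0.1, 0, 0, 0, 0, 0, -0.1, 0, 0, 0, 0, 0, -0.1, 0, 0, 0, 0, 0, 0, 0, 0, 0, 0, 0, 0, 0, 0, 0, 0]}}

```text
clock: 25.62
tool_pos: [0.4784, -0.0223, 0.1425]
eef_rot: [1.0, 0.032, 0.0, 0.0]
contact_force: [-0.9, -0.7, 5.5]
opening: 0.201
```

Run:
```python
from h import *
go([.4775,-.0158,.142])
s=snapshot('scene');save(s,'back.png',(210,140,330,230),6.5)
w=cloud(s);X,Y,Z=w[...,0],w[...,1],w[...,2]
p=w[(X>.43)&(X<.5)&(Y<.25)&(Y>.16)&(Z>.08)&(Z<.13)]*1000;print('pin',cv2.minAreaRect(p[:,:2].astype(np.float32)))
```

```text
t 25.62 pos [ 0.4784 -0.0223  0.1425] f [-0.91 -0.66  5.49] open 1.77
turn [ 0.0006 -0.0006 -0.0005] shift cm (after turn) [-0.05 -0.66  0.05]
pin ((464.70611572265625, 201.7859344482422), (17.558773040771484, 16.878768920898438), 25.11097526550293)
```

Emit:
{"name": "carry_out", "arguments": {"motion": [0, 0, 0, 0, 0, 0, 0, 0, 0, 0, 0, 0, 0, 0, 0, 0, 0, 0, 0, 0, 0, 0, 0, 0], "hand": 5}}

```text
clock: 26.18
tool_pos: [0.4782, -0.0217, 0.1421]
eef_rot: [0.999, 0.032, -0.0, 0.0]
contact_force: [-0.2, 0.2, 0.3]
opening: 0.561
```

Emit:
{"name": "carry_out", "arguments": {"motion": [0, 0, -1, 0, 0, 0, 0, 0, -2, 0, 0, 0, 0, 0, -2, 0, 0, 0, 0, 0, -3, 0, 0, 0, 0, 0, -3, 0, 0, 0, 0, 0, 0, 0, 0, 0, 0, 0, 0, 0, 0, 0]}}

```text
clock: 27.05
tool_pos: [0.4779, -0.0218, 0.2521]
eef_rot: [0.999, 0.032, -0.0, 0.0]
contact_force: [-0.3, -0.6, -0.7]
opening: 0.565
```

Run:
```python
from h import *
go([.4775,-.0158,.142])
s=snapshot('scene');save(s,'end.png',(180,120,400,285),3.6)
w=cloud(s);X,Y,Z=w[...,0],w[...,1],w[...,2]
for n,m in(('handle',(X>.38)&(X<.56)&(Y<.05)&(Y>-.09)&(Z>.094)&(Z<.106)),('pin',(X>.43)&(X<.5)&(Y<.25)&(Y>.17)&(Z>.08)&(Z<.13))):
    p=w[m]*1000;print(n,p.max(0).round(1),cv2.minAreaRect(p[:,:2].astype(np.float32)))
```

```text
t 27.05 pos [ 0.4779 -0.0218  0.2521] f [-0.34 -0.58 -0.71] open 4.98
turn [0.0001 0.0004 0.0001] shift cm (after turn) [-0.   -0.6  11.01]
handle [520.9 -11.2 101.3] ((478.7879638671875, -22.113496780395508), (84.5894775390625, 17.641704559326172), 3.8902783393859863)
pin [473.7 210.9 120.5] ((465.2584228515625, 202.19285583496094), (18.019529342651367, 17.23035430908203), 81.59534454345703)
```

View pics/end.png

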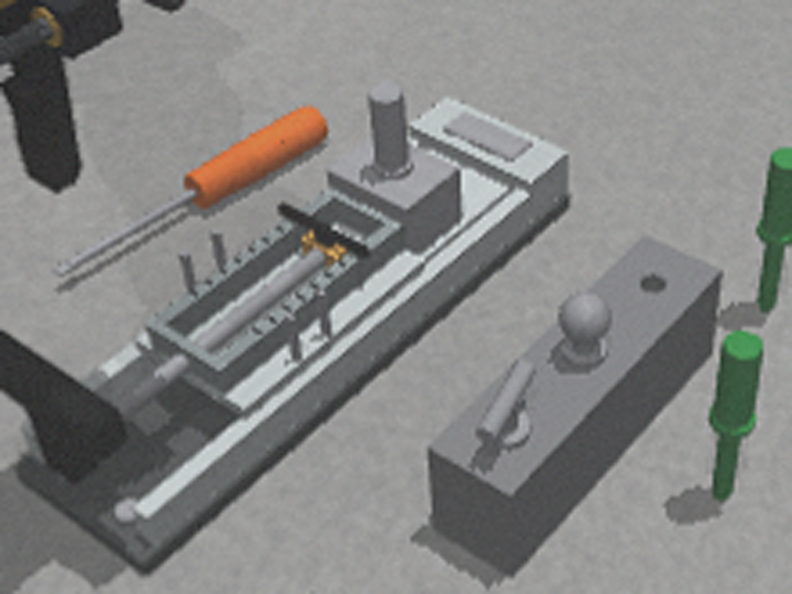

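The pin is seated in the block, the pointer is back at the home end, the ball and tee pins are in the rack, and the gripper is clear. I hand in.

```bash
python3 -c "
from plant import workorder
print(workorder.finish_job())"
```

```text
the job is handed in; nothing more can be done
None
```

The job was handed in at about 27 s, well inside the 67 s limit; no verdict was reported.

- **Coupling:** I put the grey cylindrical pin in the carriage hole and moved the carriage about 28 mm outwards until the vertical force vanished. I then pushed the pin fully home with the collar on the block, where contact came at 18.5 N.
- **Gauge:** I pulled the handle until the pointer bar stood about 1 mm or less from the centre between the tab pairs, at 12.3–13 N. I held it there for about 2.8 s without going further out, then eased it back slowly and released it with almost no load.
- **Last checks:** The handle-to-pin distance was 224.7 mm, against about 225 mm before the pull, so the spring is home within measuring error. The final picture shows the coupling pin seated, the ball and tee pins still in the rack, the green look-alikes untouched, and the gripper clear.
- **Disagreements:** None of the checks failed. The carriage moved about 10 mm within the slot's play during the pull, and I pushed it back about 3 mm with the handle while making sure the spring was home.

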